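# Hang the red pliers over the rail of the bench rack

### The arm

A 6-joint arm with a two-finger parallel gripper is mounted at the origin on a cart in front of the work surface, level with it; the furniture and walls round the work are solid. World frame = base frame: x ahead of the robot, y to its left, z up, the work surface at z = 0. Lengths are in m, angles in degrees, forces in N, time in s.
With the tool pointing down it reaches from about 0.325 to 0.85 m from the base axis. Payload 15.5 kg.
Tool frame: the origin (TCP) lies midway between the tips of the shut fingers; the grasp point (between the pads) lies 19 mm behind it; y points along the fingers, x is the direction in which the jaws open and shut, and the axes are right-handed (so a half turn about y gives the same grasp; the last joint's range is limited). The gripper opens to 91 mm and grips with 3 to 60 N. Pads are 32 mm wide; open, the fingers measure 118 mm over their backs; the gripper's body (76 mm by 178 mm) begins 60 mm behind the grasp point.
Start: joints at [63.742, 28.281, 77.091, -0, 74.628, -5.472], TCP at [0.222, 0.584, 0.214] pointing down, gripper open.
Joint ranges: [-166.48, 166.48], [-47.26, 123.95], [12.59, 153.08], [-70.14, 250.14], [6.76, 159.57], [-176.63, 176.63]. Speed limits (degrees/s): [108.29, 108.29, 147.25, 172.46, 172.46, 172.46].

### API

Orientations are given as a 3x3 rotation matrix whose columns are the frame's x, y, z axes.
In Python, from bench import ctrl gives the robot as it stands. The module is installed in compiled form; this text tells all that it offers. Calls block until the motion is done:
- ctrl.goto(position, orientation): joint-space move of the TCP to a pose.
- ctrl.move_l(position, vel=0.15, ori=None, contact_N=None): straight line of the TCP; ori=None keeps the orientation; vel is the mean speed in m/s. With contact_N (N) it stops when the force on the tool has changed by that much, and returns True; else False.
- ctrl.movej(angles): joint-space move.
- ctrl.command_gripper(opening): opening from 0.0 (shut) to 1.0 (fully open); the grip force is fixed at half the most; returns when the fingers have stopped.
- ctrl.sleep(seconds).
- ctrl.ik(position, orientation): joint angles nearest the present ones, or None.
- ctrl.read_camera(name): name is "side" or "top" or "wrist"; returns the picture (384x512x3 uint8, blue, green, red); there is no depth.
- ctrl.camera_params(name): a dict with "fx", "fy", "cx", "cy" (pixels), "pose" (4x4, takes a point from camera to world coordinates); the wrist camera has in their place "T_tool_cam" (4x4, takes a point from camera to tool coordinates, whose origin is the TCP and whose axes are the tool frame's). Camera axes: x right, y up, looking along -z (the intrinsics and any distortion apply to the point x, -y, -z); pixel columns grow to the right and rows downward; lengths in m; the calibration is good to about 2 mm. A picture is of the moment at which its call begins: read the wrist's pose just before it. camera_params takes no time and is no camera call.
A pose or a line that the arm cannot do raises ctrl.MotionError and nothing moves.
- ctrl.sign_off(): hands the job in, once; it reports no verdict.
Readings, each from a call of its own:
- ctrl.current_t(): time.
- ctrl.current_q(): joint angles.
- ctrl.current_dq(): joint speeds.
- ctrl.current_effort(): joint torques, N m.
- ctrl.current_tool_pos(): TCP position.
- ctrl.current_eef_rot(): TCP orientation.
- ctrl.current_contact_force(): force on the tool from outside, world axes, zero at the start.
- ctrl.current_wrist_torque(): the same for the moment, N m.
- ctrl.current_grip_width(): opening from 0.0 (shut) to 1.0 (fully open).
Only numpy, scipy, OpenCV 4.12 (cv2) and the standard library are available. Lean on these libraries where they do the work, as an engineer would, in place of code of your own. Each camera call takes 0.05 s, during which the arm holds its last target.

### The job

Take the red-handled pliers from their sloped wooden rest and hang them nose up over the rail of the wooden rack, with one handle on each side of the rail. The rail is clamped at a different height each time, so lower them gently until you feel them sit on the rail before you let go. Leave the blue pliers where they are.

Things in the scene. Friction and masses are not known exactly. Their poses are not given: they have to be found in the camera images.
- rack: fixed light-wood rack: base board 100 (x) x 162 (y) x 12 mm, two slotted uprights (34 mm wide in x, 12 mm thick, 172 mm high) at y = +/-69 mm, and one grey metal rail between them along the rack's y axis, over the middle of the base (x = 0), 126 mm of it free. Origin: centre of the underside, on the worktop; z up
- red_pliers: the loose red-handled flat-nose pliers (130 x 50 x 12 mm, 0.12 to 0.2 kg; they do not open), lying nose up the slope of a rest, 30 degrees from level. Origin: middle of the length, on the underside as they lie. x along the pliers (nose tip x = +65, handle ends x = -65 mm), y across the handles, z out of the upper face. Jaws x = 40 to 65 mm, 12 mm wide
- red_pliers_joint (a point): centre of the red pliers' steel pivot block (x = 29, y = 0, z = 5 mm of the pliers; block x = 18 to 38 mm, 20 mm wide in y, 8 mm thick), the place to grip, across its width; same axes as the pliers. Behind it the handles bulge wider, from x = 16 mm back. It stands about 19 mm above the rail's upper edge once they hang, and 94 mm above the handle ends
- rest_red: fixed brown wooden rest that the red pliers lie on: foot 100 x 74 mm, board sloping up 30 degrees towards its +x with two dowels across it, upper edge 57 mm high at x = +34 mm; the pivot block and jaws of the pliers overhang that edge, free above, below and beside. It stands on the left or on the right of the bench. Origin: near the centre of the foot, on the worktop
- rest_blue: the like rest with the blue pliers, on the other side; leave it. In the way: a round burr stand about 0.11 m high and 0.11 m in radius at x = 0.6, y = 0.1 m, a cabinet 0.15 m high back right, and a bench lamp's head about 0.5 m up over the back left (from x = 0.57, y = 0.3 m outward): keep the arm short there and carry things high
- blue_pliers_joint (a point): centre of the pivot block of the blue-handled round-nose pliers (136 mm long) on their own rest, same axes as on the red ones; leave them
- rack_base_mid (a point): middle of the top of the rack's base board, 12 mm up, straight below the rail; same axes. The rail is a flat bar 14 mm thick in x, 29 mm deep, its upper edge full round (radius 7 mm). That edge is clamped somewhere from 105 to 140 mm above the worktop: the height is not given and must be seen or felt. Pressing with up to 25 N does not shift it
- red_handle_gap (a point): point midway between the ends of the red handles (x = -60, y = 0, z = 5 mm of the pliers), where the rail enters; same axes. Free gap between the handles: 21 mm here, about 30 mm at x = -24 to 0, closing to 8 mm at x = 12. Hung nose up, the rail's edge stops at about x = 10 mm in the fork and the balance point (x = -4 mm) hangs below it
There are look-alikes about, which are no part of the job. There is more than one size of the red_pliers; the job needs the larger.

How it is judged:
By the outcome, as a careful person would: the job done as asked, in the order asked, and still so for the second after the job is handed in, with the robot touching nothing.
It also fails if it takes over 51 s, if anything falls off the work surface, if the arm or the gripper's body presses on something with over 40 N, if the wrist force passes 120 N, or if a joint passes its speed limit or range.

## Working session

There is one attempt and no reset: what is moved stays moved. The work goes in short steps, each a Python script; the robot and the scene stay as the last script left them, time stands still between calls to the robot, and variables do not carry over. Pictures are saved under pics/ and viewed, and the job is handed in when it is done.

```bash
mkdir -p pics
python3 - <<'E'
from bench import ctrl
import cv2,numpy as np
np.set_printoptions(precision=4,suppress=True)
for n in ["side","top","wrist"]:
    p=ctrl.camera_params(n); print(n,p)
    cv2.imwrite(f"pics/{n}0.png",ctrl.read_camera(n))
print(ctrl.current_eef_rot(),ctrl.current_t())
E
```

```text
side {'fx': 427.6451452008992, 'fy': 427.6451452008992, 'cx': 256.8740135627717, 'cy': 189.67146007624925, 'pose': array([[-0.9928,  0.0572, -0.105 ,  0.4781],
       [-0.1195, -0.5082,  0.8529,  0.9203],
       [-0.0045,  0.8593,  0.5114,  0.649 ],
       [ 0.    ,  0.    ,  0.    ,  1.    ]])}
top {'fx': 470.98439767721646, 'fy': 470.98439767721646, 'cx': 255.98688380720324, 'cy': 193.42454676505605, 'pose': array([[ 0.0187,  0.9815, -0.1905,  0.364 ],
       [-0.9998,  0.0202,  0.0059, -0.0164],
       [ 0.0097,  0.1903,  0.9817,  1.3348],
       [ 0.    ,  0.    ,  0.    ,  1.    ]])}
wrist {'fx': 277.3216539043681, 'fy': 277.3216539043681, 'cx': 252.9555656647158, 'cy': 192.24002391706364, 'T_tool_cam': array([[ 1.    , -0.0005, -0.    ,  0.0001],
       [ 0.0001,  0.2691, -0.9631, -0.1707],
       [ 0.0005,  0.9631,  0.2691,  0.0752],
       [ 0.    ,  0.    ,  0.    ,  1.    ]])}
[[ 0.3549 -0.0004 -0.9349]
 [ 0.9349 -0.0008  0.3549]
 [-0.0009 -1.      0.0001]] 0.15
```

View pics/side0.png

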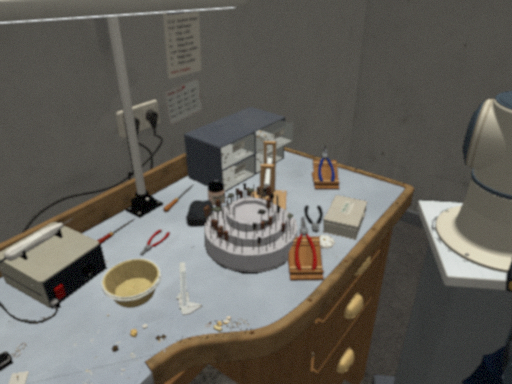

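View pics/top0.png

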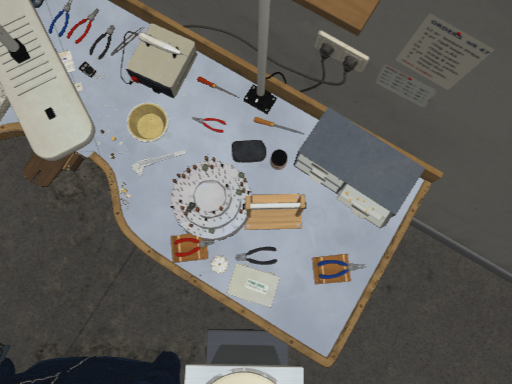

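View pics/wrist0.png

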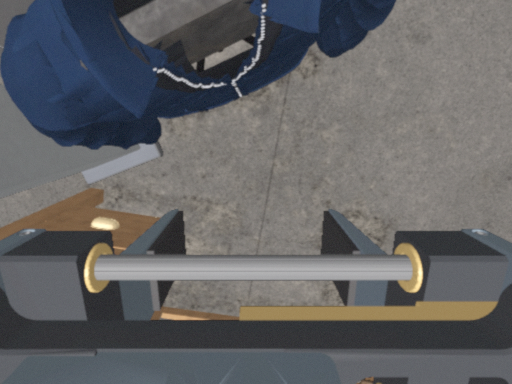

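The side view shows the red pliers on their rest at about (306,255), with the blue ones at (325,172). In the top view the red rest is at (189,248) with the nose to the right, the rack is at (275,211) and its rail runs from about (248,206) to (303,204). The wrist view shows only the floor. I'll crop in closer.

Run:
```python
import cv2,numpy as np
t=cv2.imread("pics/top0.png"); s=cv2.imread("pics/side0.png")
cv2.imwrite("pics/top_c.png",cv2.resize(t[180:280,160:320],None,fx=5,fy=5,interpolation=cv2.INTER_CUBIC))
cv2.imwrite("pics/side_c.png",cv2.resize(s[130:290,190:350],None,fx=3.7,fy=3.7,interpolation=cv2.INTER_CUBIC))
```

```text
(no output)
```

View pics/top_c.png

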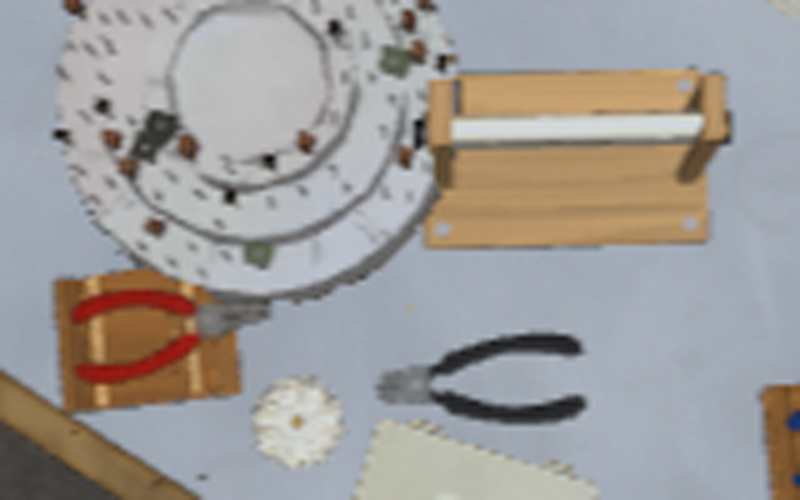

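View pics/side_c.png

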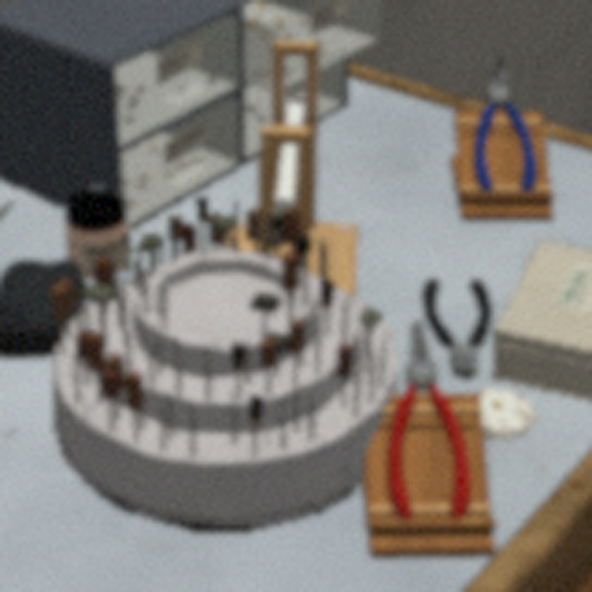

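```bash
cat > h.py <<'E'
from bench import ctrl
import cv2,numpy as np
np.set_printoptions(precision=4,suppress=True)
def camT(n,tool=None):
    p=ctrl.camera_params(n)
    if n!="wrist": return p,p["pose"]
    T=np.eye(4);T[:3,:3]=tool[1];T[:3,3]=tool[0]
    return p,T@p["T_tool_cam"]
def ray(n,uv,tool=None):
    p,T=camT(n,tool)
    d=np.array([(uv[0]-p["cx"])/p["fx"],-(uv[1]-p["cy"])/p["fy"],-1.])
    d=T[:3,:3]@d
    return T[:3,3],d/np.linalg.norm(d)
def onz(n,uv,z,tool=None):
    o,d=ray(n,uv,tool); return o+d*(z-o[2])/d[2]
def proj(n,X,tool=None):
    p,T=camT(n,tool); c=np.linalg.inv(T)@np.append(X,1)
    return np.array([p["cx"]+p["fx"]*c[0]/-c[2],p["cy"]-p["fy"]*c[1]/-c[2]])
def tri(rays):
    A=np.zeros((3,3));b=np.zeros(3)
    for o,d in rays:
        P=np.eye(3)-np.outer(d,d);A+=P;b+=P@o
    X=np.linalg.solve(A,b)
    return X,[np.linalg.norm((np.eye(3)-np.outer(d,d))@(X-o)) for o,d in rays]
def shot(n,f):
    tool=(np.array(ctrl.current_tool_pos()),np.array(ctrl.current_eef_rot()))
    im=ctrl.read_camera(n); cv2.imwrite(f"pics/{f}.png",im)
    np.savez(f"pics/{f}.npz",p=tool[0],R=tool[1]); return im,tool
def load(f):
    z=np.load(f"pics/{f}.npz"); return cv2.imread(f"pics/{f}.png"),(z["p"],z["R"])
E
python3 - <<'E'
from h import *
tc=lambda u,v:(160+(u+.5)/5-.5,180+(v+.5)/5-.5)
sc=lambda u,v:(190+(u+.5)/3.7-.5,130+(v+.5)/3.7-.5)
def both(a,b): return tri([ray("top",tc(*a)),ray("side",sc(*b))])
print("joint",both((215,318),(422,375)))
print("hend far",both((75,315),(403,512)))
print("hend near",both((80,375),(460,512)))
print("rail ends right(-y)",both((700,125),(296,105)))
print("rail left",both((455,130),(285,190)))
print("upr right top",[onz("top",tc(*a),.172) for a in[(716,75),(716,140),(441,80),(441,145)]])
print("base corners",[onz("top",tc(*a),.012) for a in[(426,245),(706,243)]])
print("rest corners", [onz("top",tc(*a),.0) for a in[(65,410),(240,395)]])
E
```

```text
joint (array([0.4702, 0.117 , 0.0642]), [np.float64(0.0011148208875646315), np.float64(0.0011148208875645413)])
hend far (array([0.4755, 0.1989, 0.0231]), [np.float64(0.0005630574949182983), np.float64(0.0005630574949183996)])
hend near (array([0.4422, 0.1945, 0.0227]), [np.float64(0.0003294233259243433), np.float64(0.0003294233259243443)])
rail ends right(-y) (array([ 0.5725, -0.1386,  0.1186]), [np.float64(8.683096695060431e-05), np.float64(8.68309669506675e-05)])
rail left (array([ 0.5676, -0.0103,  0.1181]), [np.float64(0.00019477243463273221), np.float64(0.0001947724346324583)])
upr right top [array([ 0.5891, -0.1413,  0.172 ]), array([ 0.556 , -0.1413,  0.172 ]), array([ 0.5837, -0.003 ,  0.172 ]), array([ 0.5506, -0.0037,  0.172 ])]
base corners [array([0.5191, 0.0052, 0.012 ]), array([ 0.5233, -0.1528,  0.012 ])]
rest corners [array([0.4236, 0.2056, 0.    ]), array([0.4338, 0.1079, 0.    ])]
```

Run:
```python
from h import *
R=np.array([[1,0,0],[0,0,1],[0,-1,0]]).astype(float)
for P in ([.5,.04,.2],[.53,-.19,.24]):
    print(ctrl.ik(P,R))
ctrl.goto([.5,.04,.2],R); shot("wrist","w1"); print(ctrl.current_t())
ctrl.goto([.53,-.19,.24],R); shot("wrist","w2"); print(ctrl.current_t())
```

```text
[-2.2501 19.3268 95.252  -0.     65.4212 -2.2501]
[-25.7988  21.8348  83.9336  -0.      74.2316 -25.7988]
2.3917
3.375
```

View pics/w1.png

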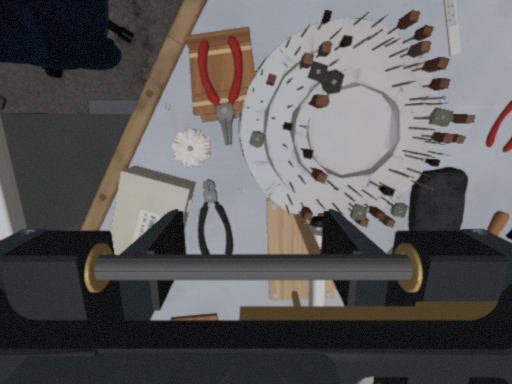

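View pics/w2.png

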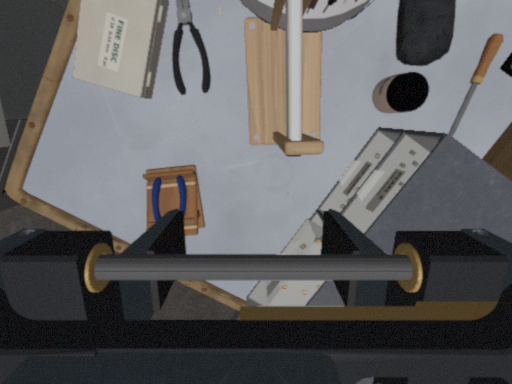

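w1 shows the red pliers' joint at about (224,110), nose at (228,143) and handle ends at (203,42) and (235,40), with the stand beside them. w2 shows the rail running from (294,0) to (295,137), the base corners at (247,143) and (323,143), and the blue pliers at (170,195). Next I'll crop these to refine the points.

Run:
```python
from h import *
a,_=load("w1"); b,_=load("w2")
cv2.imwrite("pics/w1c.png",cv2.resize(a[20:150,180:290],None,fx=4.5,fy=4.5,interpolation=cv2.INTER_CUBIC))
cv2.imwrite("pics/w2c.png",cv2.resize(b[0:165,230:345],None,fx=3.5,fy=3.5,interpolation=cv2.INTER_CUBIC))
```

```text
(no output)
```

View pics/w1c.png

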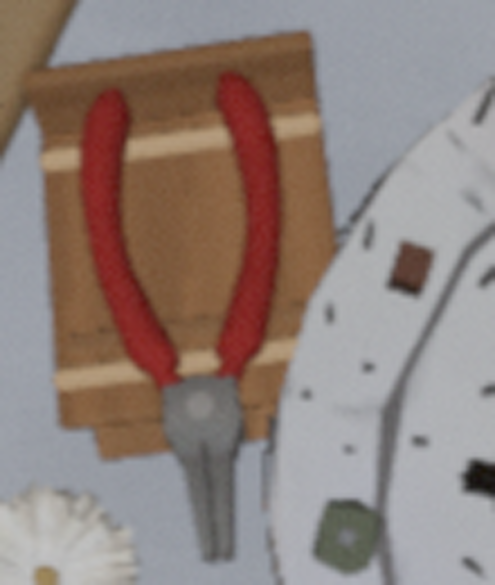

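View pics/w2c.png

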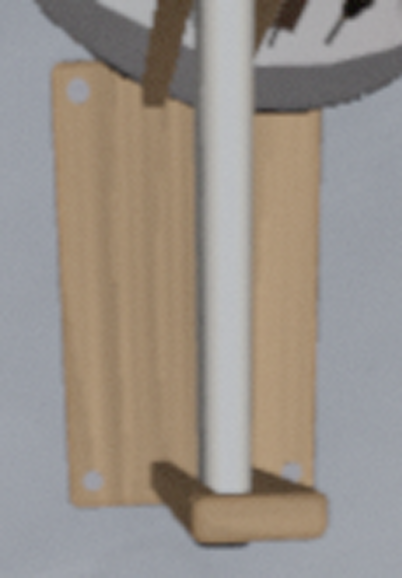

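Run:
```python
from h import *
_,t1=load("w1");_,t2=load("w2")
c1=lambda u,v:(180+(u+.5)/4.5-.5,20+(v+.5)/4.5-.5)
c2=lambda u,v:(230+(u+.5)/3.5-.5,(v+.5)/3.5-.5)
tc=lambda u,v:(160+(u+.5)/5-.5,180+(v+.5)/5-.5)
sc=lambda u,v:(190+(u+.5)/3.7-.5,130+(v+.5)/3.7-.5)
P={"joint":((202,413),(215,318),(422,375)),"nose":((217,556),(268,310),(417,325)),"hfar":((232,80),(76,313),(403,512)),"hnear":((110,97),(82,374),(460,512))}
for k,(a,b,c) in P.items(): print(k,tri([ray("wrist",c1(*a),t1),ray("top",tc(*b)),ray("side",sc(*c))]), tri([ray("wrist",c1(*a),t1),ray("top",tc(*b))])[0],tri([ray("wrist",c1(*a),t1),ray("side",sc(*c))])[0])
print("stand edge",[onz("wrist",c1(*a),z,t1) for a in((278,400),(272,500),(333,250)) for z in(.04,.07,)])
for v in (150,300,480):
    L=onz("wrist",c2({150:57,300:63,480:69}[v],v),.012,t2);Rr=onz("wrist",c2({150:320,300:319,480:316}[v],v),.012,t2)
    print("base",L,Rr,(L+Rr)/2)
for u,v in((192,515),(327,515),(192,540),(327,540)): print("upr",onz("wrist",c2(u,v),.172,t2))
for v,a,b in((50,201,253),(250,202,252),(450,202,249)):
    for z in(.1,.12,.14): 
        L=onz("wrist",c2(a,v),z,t2);Rr=onz("wrist",c2(b,v),z,t2);print("rail",z,(L+Rr)/2,Rr[0]-L[0])
for u in(480,650):
  print("railtop",[onz("top",tc(u,128 if u==480 else 126),z) for z in(.1,.12,.14)])
print("base top cam",[onz("top",tc(*a),.012) for a in((427,246),(706,242))])
```

```text
joint (array([0.4703, 0.1184, 0.0649]), [np.float64(0.0015304099853757915), np.float64(0.0017322469069150361), np.float64(0.0012258443275416245)]) [0.4709 0.1186 0.0611] [0.4699 0.1198 0.0659]
nose (array([0.4744, 0.0877, 0.0811]), [np.float64(0.0006162996480850763), np.float64(0.0004779791273740685), np.float64(0.0005927971250169154)]) [0.4747 0.0877 0.0781] [0.4743 0.0882 0.0815]
hfar (array([0.476 , 0.1993, 0.0236]), [np.float64(0.0008676121213842283), np.float64(0.0008987185488314736), np.float64(6.709251503347823e-05)]) [0.476  0.1985 0.0275] [0.4761 0.2001 0.0242]
hnear (array([0.4434, 0.1949, 0.0228]), [np.float64(0.0024198536508215677), np.float64(0.0017327534617428808), np.float64(0.000922628371902466)]) [0.4435 0.1966 0.0148] [0.444  0.1962 0.0239]
stand edge [array([0.4875, 0.1233, 0.04  ]), array([0.4887, 0.1227, 0.07  ]), array([0.4857, 0.0985, 0.04  ]), array([0.4871, 0.1001, 0.07  ]), array([0.5014, 0.1587, 0.04  ]), array([0.5013, 0.1549, 0.07  ])]
base [ 0.5212 -0.0226  0.012 ] [ 0.6186 -0.0225  0.012 ] [ 0.5699 -0.0225  0.012 ]
base [ 0.5232 -0.0746  0.012 ] [ 0.621
[... 370 characters left out ...]
0.5661 -0.0295  0.14  ] 0.012752011875270086
rail 0.1 [ 0.5734 -0.0692  0.1   ] 0.014795617640803393
rail 0.12 [ 0.5707 -0.072   0.12  ] 0.013842352669197089
rail 0.14 [ 0.5679 -0.0749  0.14  ] 0.012889087697590895
rail 0.1 [ 0.5754 -0.1269  0.1   ] 0.014658098479244153
rail 0.12 [ 0.5725 -0.126   0.12  ] 0.01371369371224862
rail 0.14 [ 0.5696 -0.1251  0.14  ] 0.012769288945253088
railtop [array([ 0.5718, -0.0234,  0.1   ]), array([ 0.5684, -0.0233,  0.12  ]), array([ 0.565 , -0.0232,  0.14  ])]
railtop [array([ 0.5747, -0.1138,  0.1   ]), array([ 0.5713, -0.1123,  0.12  ]), array([ 0.5679, -0.1107,  0.14  ])]
base top cam [array([0.5185, 0.0047, 0.012 ]), array([ 0.5239, -0.1528,  0.012 ])]
```

Run:
```python
from h import *
s=cv2.imread("pics/side0.png")
cv2.imwrite("pics/side_c2.png",cv2.resize(s[185:285,200:330],None,fx=6,fy=6,interpolation=cv2.INTER_CUBIC))
a,t=load("w1")
cv2.imwrite("pics/w1c2.png",cv2.resize(a[50:190,200:350],None,fx=4,fy=4,interpolation=cv2.INTER_CUBIC))
sc=lambda u,v:(190+(u+.5)/3.7-.5,130+(v+.5)/3.7-.5)
b=onz("side",sc(215,528),0);print("base front",b)
o,d=ray("side",sc(215,462)); k=(b[1]-o[1])/d[1]; print("rim",o+k*d)
```

```text
base front [0.5884 0.1997 0.    ]
rim [0.5876 0.1997 0.0512]
```

View pics/side_c2.png

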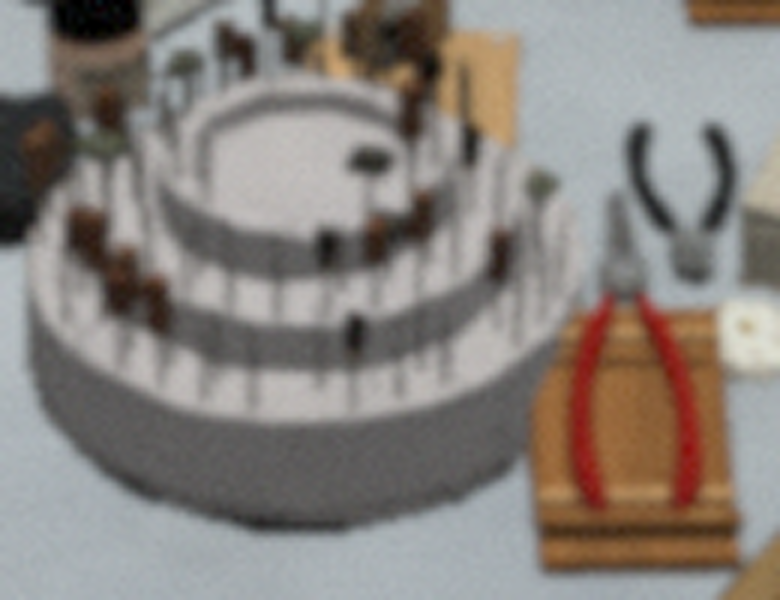

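View pics/w1c2.png

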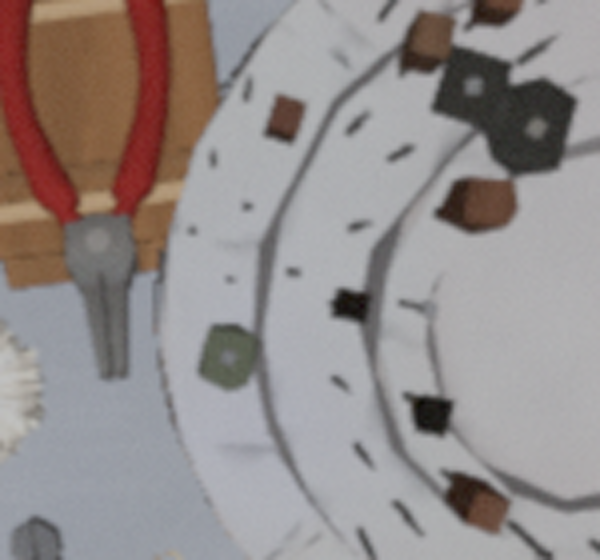

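Run:
```python
from h import *
a,t1=load("w1")
c=lambda u,v:(200+(u+.5)/4-.5,50+(v+.5)/4-.5)
for n,p in dict(d1=(192,230),d2=(230,278),d3=(247,207),d4=(213,157),green=(228,355),greenL=(198,360),edge1=(163,300),edge2=(175,400),edge3=(180,230),edge4=(240,80)).items():
    print(n,onz("wrist",c(*p),.051,t1),onz("wrist",c(*p),.08,t1))
s2=lambda u,v:(200+(u+.5)/6-.5,185+(v+.5)/6-.5)
print("green tri",tri([ray("wrist",c(228,355),t1),ray("side",s2(541,182))]))
print("brown tri",tri([ray("wrist",c(284,118),t1),ray("side",s2(500,245))]))
print("R",np.array(ctrl.current_eef_rot()))
```

```text
d1 [0.4948 0.1246 0.051 ] [0.4954 0.1238 0.08  ]
d2 [0.5054 0.1118 0.051 ] [0.5049 0.1122 0.08  ]
d3 [0.5099 0.1306 0.051 ] [0.5091 0.1293 0.08  ]
d4 [0.5006 0.1435 0.051 ] [0.5006 0.141  0.08  ]
green [0.5049 0.0907 0.051 ] [0.5045 0.093  0.08  ]
greenL [0.4964 0.0892 0.051 ] [0.4968 0.0917 0.08  ]
edge1 [0.4866 0.1058 0.051 ] [0.4879 0.1068 0.08  ]
edge2 [0.4898 0.0779 0.051 ] [0.4908 0.0814 0.08  ]
edge3 [0.4915 0.1246 0.051 ] [0.4923 0.1238 0.08  ]
edge4 [0.5077 0.1628 0.051 ] [0.5071 0.1586 0.08  ]
green tri (array([0.5038, 0.0938, 0.0903]), [np.float64(0.0005793803084567387), np.float64(0.0005793803084569349)])
brown tri (array([0.5163, 0.1479, 0.0979]), [np.float64(0.0005959469830294599), np.float64(0.0005959469830291769)])
R [[ 1.     -0.0007 -0.0013]
 [ 0.0013  0.0007  1.    ]
 [-0.0007 -1.      0.0007]]
```

Run:
```python
from h import *
a,t=load("wrist0") if 0 else load("w2")
b=cv2.imread("pics/wrist0.png")
cv2.imwrite("pics/fing.png",cv2.resize(b[190:330,300:440],None,fx=4,fy=4,interpolation=cv2.INTER_CUBIC))
for x in(.0455,.059):
  for z in(-.016,.016):
    for y in (0,-.03): print(x,y,z,proj("wrist",t[0]+t[1]@np.array([x,y,z]),t))
```

```text
0.0455 0 -0.016 [318.5242 254.5757]
0.0455 -0.03 -0.016 [330.3473 279.7966]
0.0455 0 0.016 [321.6762 210.1947]
0.0455 -0.03 0.016 [334.7718 228.3895]
0.059 0 -0.016 [338.3226 254.5845]
0.059 -0.03 -0.016 [353.7164 279.8067]
0.059 0 0.016 [342.4195 210.2042]
0.059 -0.03 0.016 [359.4687 228.4006]
```

View pics/fing.png

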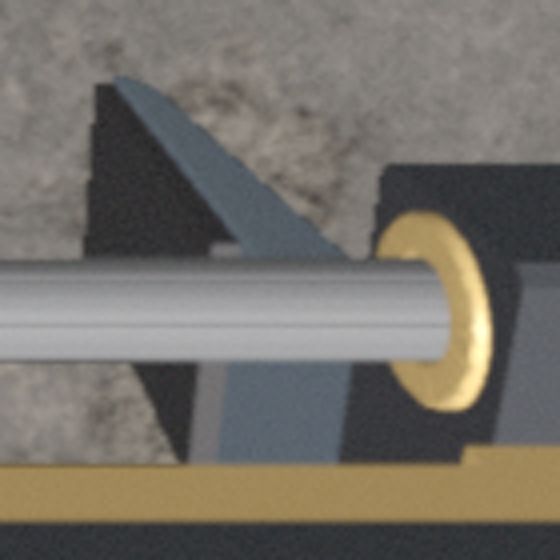

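```bash
cat >> h.py <<'E'
A=np.deg2rad(40)
def toolR(xp,zp):
    yp=np.cross(zp,xp); d=-np.cos(A)*xp-np.sin(A)*zp
    return np.column_stack([yp,d,np.cross(yp,d)])
hh=np.array([.133,-.991,0]);hh/=np.linalg.norm(hh)
Z=np.array([0,0,1.])
XP=np.cos(np.pi/6)*hh+.5*Z; ZP=-.5*hh+np.cos(np.pi/6)*Z
RP=toolR(XP,ZP); DP=RP[:,1]
J=np.array([.4703,.1185,.0645]); E_=.007; G=J+.004*XP-.001*RP[:,0]
yaw=np.deg2rad(2.4)
RY=np.array([-np.sin(yaw),np.cos(yaw),0]); RX=np.array([np.cos(yaw),np.sin(yaw),0])
RH=toolR(Z,RY)
RC=np.array([.572,-.0745,0])
E
python3 - <<'E'
from h import *
print(RP,RH)
pre=G+DP*(E_-.09); fin=G+DP*E_
for P,R in((pre,RP),(fin,RP),(fin+[0,0,.15],RP),(RC+[0,0,.28],RH),(RC+[0,0,.13],RH)): print(P,ctrl.ik(P,R))
ctrl.goto([.44,-.03,.26],RP)
ctrl.command_gripper(.34)
ctrl.goto(pre,RP); shot("wrist","w3")
print(ctrl.current_t(),ctrl.current_tool_pos(),pre,ctrl.current_grip_width())
shot("side","s3")
E
```

```text
[[ 0.9911 -0.0455 -0.125 ]
 [ 0.133   0.339   0.9313]
 [ 0.     -0.9397  0.342 ]] [[ 0.9991  0.0269 -0.0321]
 [ 0.0419 -0.6422  0.7654]
 [-0.     -0.766  -0.6428]]
[0.4735 0.0868 0.1445] [-10.8032  24.576  101.9296  21.594   61.8337 -30.1265]
[0.4695 0.1173 0.0599] [ -7.3157  32.5276 106.828   25.9471  49.0425 -33.5631]
[0.4695 0.1173 0.2099] [ -7.3157  18.8901  98.1848  20.6472  69.5682 -23.3664]
[ 0.572  -0.0745  0.28  ] [  9.2493  25.809   84.4507 -40.5774  78.8518  18.3135]
[ 0.572  -0.0745  0.13  ] [  9.2493  36.7299  92.5834 -44.8634  64.7844  31.8883]
5.8833 [0.4743 0.0858 0.1455] [0.4735 0.0868 0.1445] 0.3417036569426442
```

View pics/w3.png

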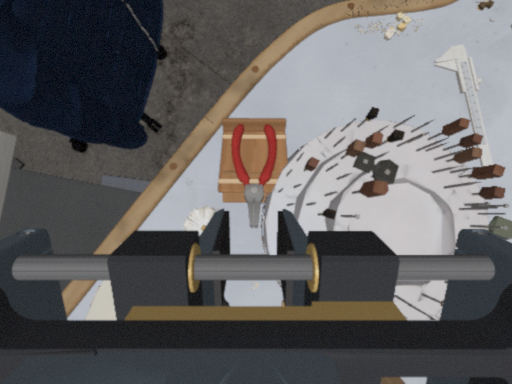

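w3 shows the pivot block at about (254,190), lined up with the gap between the fingertips (228 to 278), and the stand's edge clear to the right. I'll check the joint estimate against this view before going down.

Run:
```python
from h import *
a,t=load("w3")
for x in (-65+8,18,29,38,65): print(x,proj("wrist",J+(x-29)/1000*XP,t))
print(proj("wrist",J+.01*RP[:,0],t),proj("wrist",J-.01*RP[:,0],t))
cv2.imwrite("pics/w3c.png",cv2.resize(a[110:240,205:305],None,fx=4.5,fy=4.5,interpolation=cv2.INTER_CUBIC))
```

```text
-57 [252.9934 130.6774]
18 [252.9502 183.8472]
29 [252.9427 193.06  ]
38 [252.9364 200.9219]
65 [252.9156 226.4455]
[263.3039 193.0712] [242.5813 193.0488]
```

View pics/w3c.png

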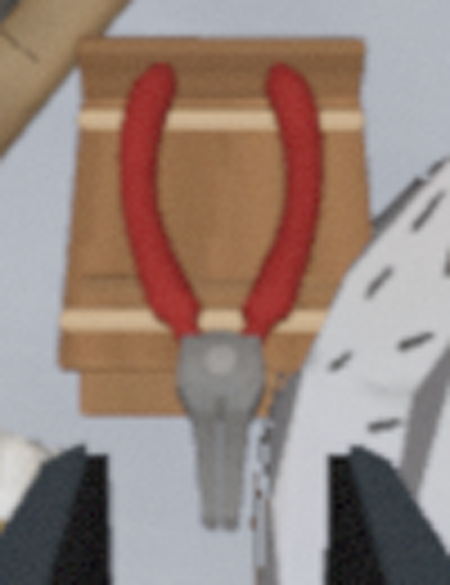

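```bash
sed -i 's/-.001\*RP\[:,0\]/+.0005*RP[:,0]/' h.py
python3 - <<'E'
from h import *
fin=G+DP*E_
print(ctrl.move_l(fin-DP*.03,vel=.12,ori=RP,contact_N=8), ctrl.move_l(fin,vel=.04,contact_N=6))
print(ctrl.current_t(),ctrl.current_tool_pos(),fin,ctrl.current_contact_force())
shot("wrist","w4");shot("side","s4")
s=cv2.imread("pics/s4.png");cv2.imwrite("pics/s4c.png",cv2.resize(s[160:290,220:370],None,fx=5,fy=4.5,interpolation=cv2.INTER_CUBIC))
E
```

```text
False False
7.4833 [0.471  0.1175 0.06  ] [0.4709 0.1175 0.0599] [ 0.3242 -1.5883  0.0845]
```

View pics/w4.png

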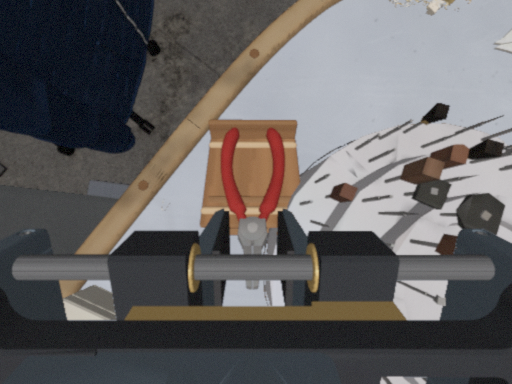

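View pics/s4c.png

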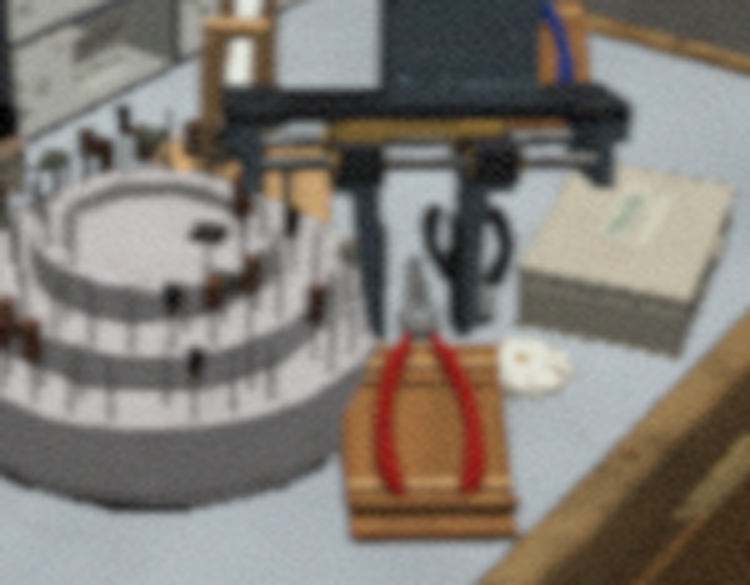

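w4 and s4 show both fingertips straddling the pivot block at about (253,232), with no contact force. Now I'll grip and lift.

Run:
```python
from h import *
ctrl.command_gripper(0.0)
print(ctrl.current_grip_width(),ctrl.current_grip_width()*91,ctrl.current_contact_force())
p=np.array(ctrl.current_tool_pos())
ctrl.move_l(p+[0,-.005,.03],vel=.08); ctrl.move_l(p+[-.0,-.01,.2],vel=.2)
print(ctrl.current_grip_width()*91,ctrl.current_contact_force())
P=RC+.004*Z+E_*RH[:,1]; P[2]=.31
ctrl.goto(P,RH); print(ctrl.current_t(),ctrl.current_tool_pos(),P,ctrl.current_contact_force())
for n in("wrist","side","top"): shot(n,n[0]+"5")
```

```text
0.2000126522111716 18.201151351216616 [-0.415   0.6336  1.2673]
18.512156642143793 [ 0.3037 -0.1463 -2.2518]
10.4833 [ 0.5714 -0.0788  0.3088] [ 0.5722 -0.079   0.31  ] [-0.5453  0.0433 -1.5849]
```

View pics/w5.png

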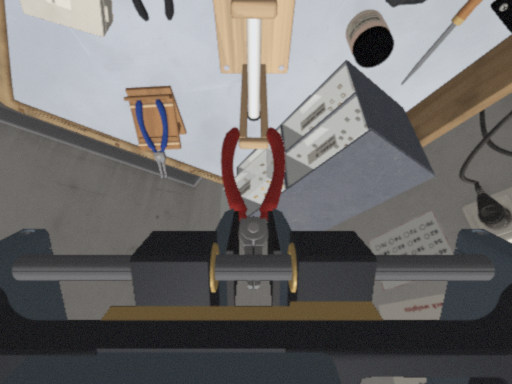

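View pics/s5.png

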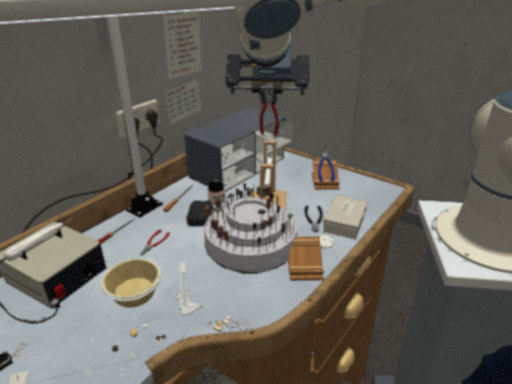

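View pics/t5.png

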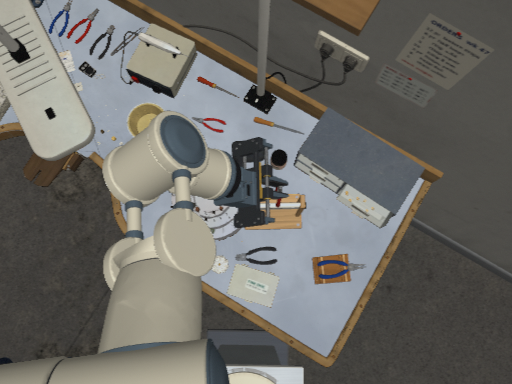

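w5 shows the handle ends at about (233,132) and (274,132), with the rail at column 254 between them. s5 confirms the pliers hang vertical over the rack. I'll measure the alignment more closely.

Run:
```python
from h import *
a,t=load("w5")
hsv=cv2.cvtColor(a,cv2.COLOR_BGR2HSV)
m=((hsv[...,0]<8)|(hsv[...,0]>172))&(hsv[...,1]>130)&(hsv[...,2]>50); m[:,:215]=0;m[:,295:]=0
for v in range(132,215,8):
    u=np.where(m[v])[0]
    if len(u): 
        g=np.diff(u);k=g.argmax();print(v,u[0],u[k],u[k+1],u[-1],"mid out",(u[0]+u[-1])/2,"mid gap",(u[k]+u[k+1])/2)
w=(hsv[...,1]<40)&(hsv[...,2]>150)
for v in (25,40,55,70,85,100,112):
    u=np.where(w[v,240:270])[0]+240; print(v,u.min(),u.max(),(u.min()+u.max())/2)
for z in(.11,.12): print([proj("wrist",RC+RY*s+[0,0,z],t) for s in(-.06,0,.06)])
Jh=t[0]-E_*t[1][:,1]-.004*Z
for x in(-65,-60,0,29):print(x,proj("wrist",Jh+(x-29)/1000*Z,t))
cv2.imwrite("pics/w5c.png",cv2.resize(a[0:240,200:310],None,fx=2.5*1,fy=2.5,interpolation=cv2.INTER_CUBIC))
```

```text
132 229 238 267 276 mid out 252.5 mid gap 252.5
140 225 236 268 281 mid out 253.0 mid gap 252.0
148 223 233 272 283 mid out 253.0 mid gap 252.5
156 223 232 273 283 mid out 253.0 mid gap 252.5
164 222 231 274 283 mid out 252.5 mid gap 252.5
172 223 231 274 283 mid out 253.0 mid gap 252.5
180 223 233 273 282 mid out 252.5 mid gap 253.0
188 225 236 270 280 mid out 252.5 mid gap 253.0
196 227 239 266 278 mid out 252.5 mid gap 252.5
204 229 244 262 276 mid out 252.5 mid gap 253.0
212 238 244 261 268 mid out 253.0 mid gap 252.5
25 247 260 253.5
40 247 260 253.5
55 247 260 253.5
70 247 259 253.0
85 240 269 254.5
100 240 269 254.5
112 240 269 254.5
[array([253.3658, 107.3063]), array([253.4555,  60.9328]), array([253.5815,  -4.2093])]
[array([253.3503, 112.6514]), array([253.4392,  66.2835]), array([253.5648,   0.7041])]
-65 [252.2957 130.8201]
-60 [252.2712 135.0207]
0 [251.9231 194.8652]
29 [251.7078 231.8809]
```

View pics/w5c.png

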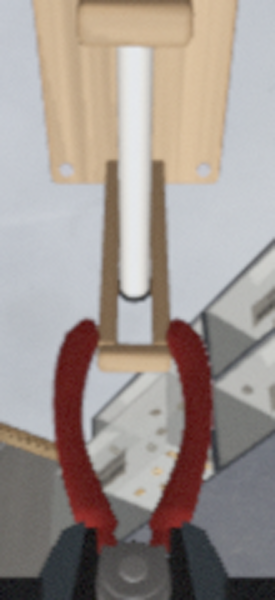

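Run:
```python
from h import *
P=RC+.004*Z+E_*RH[:,1]
P=P+.0*RX
q=P.copy();q[2]=.25; print(ctrl.move_l(q,vel=.1,ori=RH))
print(ctrl.current_tool_pos(),ctrl.current_contact_force()); shot("wrist","w6a")
q[2]=.185; print(ctrl.move_l(q,vel=.04,contact_N=5))
print(ctrl.current_t(),ctrl.current_tool_pos(),ctrl.current_contact_force())
shot("wrist","w6");shot("side","s6")
s=cv2.imread("pics/s6.png");cv2.imwrite("pics/s6c.png",cv2.resize(s[60:210,200:340],None,fx=4,fy=4,interpolation=cv2.INTER_CUBIC))
```

```text
False
[ 0.5725 -0.079   0.2504] [ 0.6959 -1.0002 -0.8823]
False
13.2083 [ 0.5723 -0.079   0.1852] [-0.8708  0.6324 -1.3022]
```

View pics/w6.png

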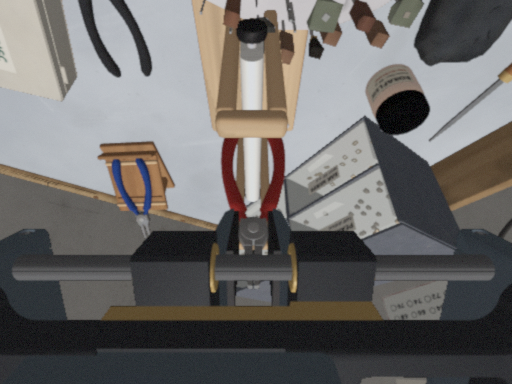

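View pics/s6c.png

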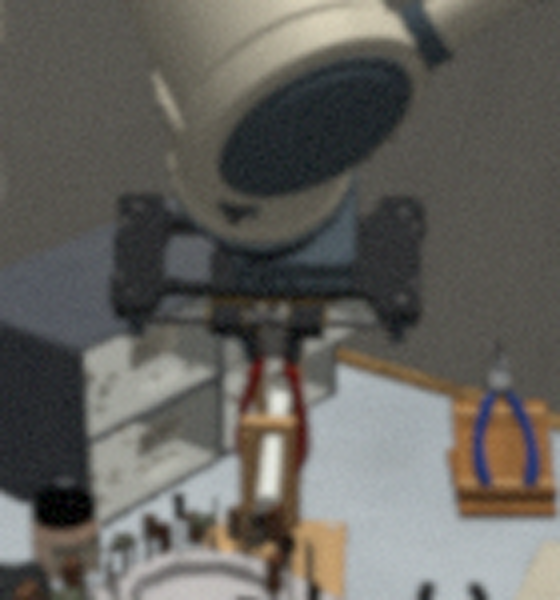

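w6 and s6c show a handle on each side of the rail and no contact yet. I'll lower slowly until it seats.

Run:
```python
from h import *
P=RC+.004*Z+E_*RH[:,1]; q=P.copy();q[2]=.108
print(ctrl.current_contact_force(),ctrl.current_wrist_torque())
print(ctrl.move_l(q,vel=.02,contact_N=5))
print(ctrl.current_t(),ctrl.current_tool_pos(),ctrl.current_contact_force(),ctrl.current_wrist_torque(),ctrl.current_grip_width()*91)
shot("wrist","w7");shot("side","s7")
s=cv2.imread("pics/s7.png");cv2.imwrite("pics/s7c.png",cv2.resize(s[60:210,200:340],None,fx=4,fy=4,interpolation=cv2.INTER_CUBIC))
```

```text
[-0.4851 -0.8938 -1.8181] [ 0.5593  0.0947 -0.0049]
True
15.65 [ 0.5716 -0.0791  0.1341] [ 1.3676 -0.5645 -1.7017] [ 0.4309 -0.0478  0.0775] 18.513188432215617
```

View pics/w7.png

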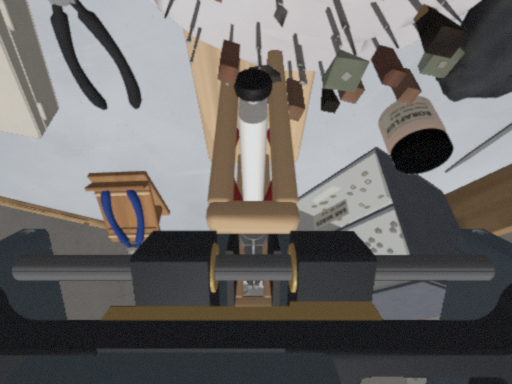

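View pics/s7c.png

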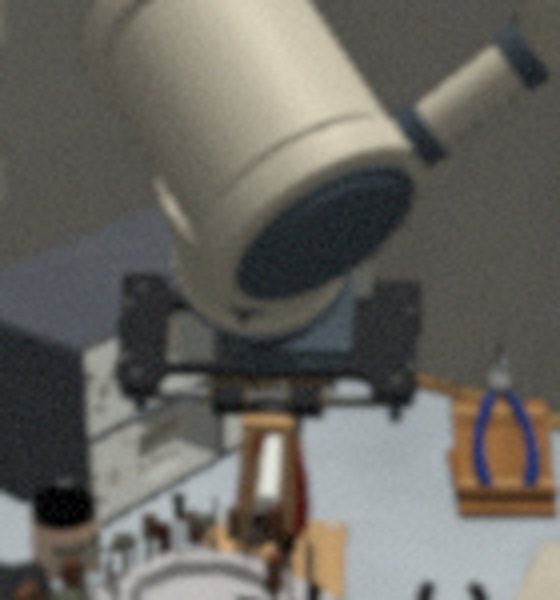

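Run:
```python
from h import *
p=np.array(ctrl.current_tool_pos())
for i in range(3):
    q=np.array([.5722,-.079,p[2]-.0015*(i+1)])
    r=ctrl.move_l(q,vel=.01,contact_N=8)
    print(r,ctrl.current_tool_pos(),ctrl.current_contact_force(),ctrl.current_wrist_torque())
    if r or ctrl.current_contact_force()[2]>4: break
shot("wrist","w8")
print(ctrl.current_t())
```

```text
True [ 0.5718 -0.0793  0.1334] [-0.3973  0.7831  4.2199] [ 0.007   0.1772 -0.0129]
16.0083
```

The extra press builds a firm upward force at a height (rail about 0.116 m) that matches the rail height seen in the images. I'll release the load, open a little and look.

Run:
```python
from h import *
ctrl.command_gripper(.30); print(ctrl.current_contact_force(),ctrl.current_tool_pos())
ctrl.sleep(.2)
a,_=shot("wrist","w9"); b,_=shot("side","s9")
b8=cv2.imread("pics/w8.png")
x=np.hstack([cv2.resize(i[60:320,190:320],None,fx=2.2,fy=2.2,interpolation=cv2.INTER_CUBIC) for i in(b8,a)])
cv2.imwrite("pics/cmp9.png",x);print(ctrl.current_t())
```

```text
[ 0.4185 -0.1716 -0.2784] [ 0.5715 -0.0793  0.133 ]
16.675
```

View pics/cmp9.png

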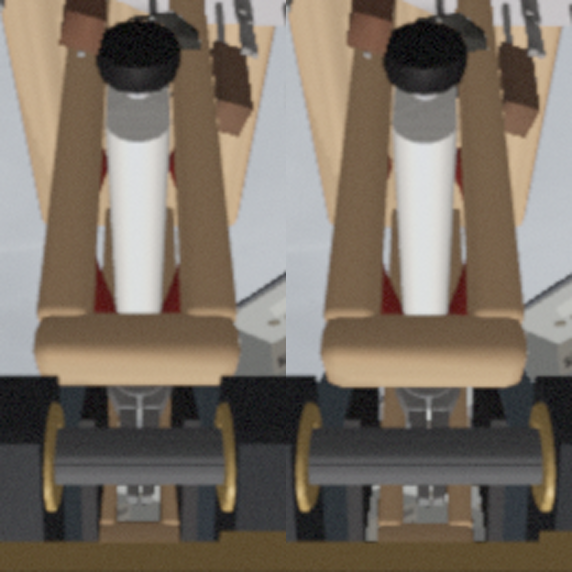

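Before and after release, the handles stay on both sides of the rail (red at columns ±25 either side), nothing moved, and the contact force dropped to zero. Now I'll back straight up and check.

Run:
```python
from h import *
ctrl.command_gripper(.42)
p=np.array(ctrl.current_tool_pos())
print(ctrl.move_l(p+[0,0,.06],vel=.06,contact_N=6)); print(ctrl.current_contact_force())
print(ctrl.move_l(p+[0,0,.15],vel=.15))
ctrl.goto([.42,-.02,.33],RP); ctrl.sleep(.5)
for n in("side","top"): shot(n,n[0]+"10")
ctrl.goto([.53,-.22,.28],np.array([[1,0,0],[0,0,1],[0,-1,0.]])); shot("wrist","w10")
print(ctrl.current_t())
s=cv2.imread("pics/s10.png");t=cv2.imread("pics/t10.png")
cv2.imwrite("pics/c10.png",np.hstack([cv2.resize(s[120:220,220:320],(500,500)),cv2.resize(t[160:260,220:320],(300,500))[:, :]]))
```

```text
False
[ 0.1852  0.3284 -0.09  ]
False
21.5083
```

View pics/c10.png

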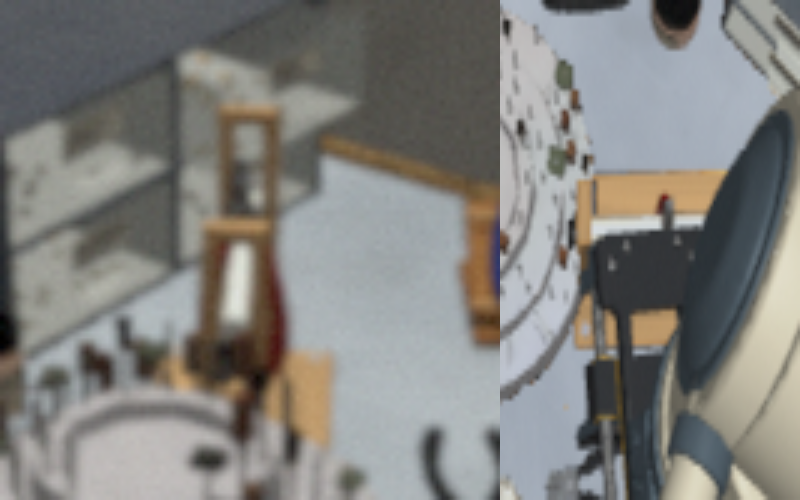

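View pics/w10.png

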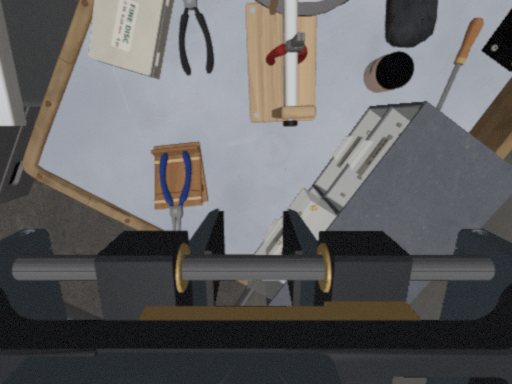

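w10 shows the pliers astride the rail at (290,48), nose up at (296,42), with red handles to the left (275,58) and right (303,55). The blue pliers are still on their rest at (176,180). The arm is clear, so I'm handing in.

Run:
```python
from h import *
a,_=load("w10"); b,_=shot("wrist","w11")
print("change",cv2.absdiff(a,b)[20:90,250:330].mean(),ctrl.current_dq(),ctrl.current_t())
ctrl.sign_off()
```

```text
change 1.6267261904761905 [-0.0345 -0.0612 -0.0086 -0.2078 -0.1953  0.104 ] 21.5583
the job is handed in; nothing more can be done
```

The red pliers now hang nose up over the rack's rail, with one handle on each side, and the job is handed in at 21.6 s of the 51 s allowed.

I gripped the pivot block across its width and lowered the pliers until I felt them sit on the rail. That put its upper edge at about 0.116 m, close to the 0.117–0.118 m seen in the images. A light press read 4 N upward, and the force fell to about zero when I let go.

**Last checks:**
- **Pliers:** the last wrist picture shows them still astride the rail, turned slightly on it. A second picture 0.05 s later matched to within image noise, but I did not watch them for longer.
- **Blue pliers:** they are still on their rest.
- **Arm:** it is clear of everything.
- **What the other views missed:** the arm partly blocked the last top view and an upright partly hid the pliers in the side view, so those two confirm less than the wrist picture.

No check failed.

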